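# Swing the extraction nozzle over the pipe, set the gas knob and lock it

### The job

Get this bench ready to weld: swing the hinged fume-extraction arm off the blue gas panel and leave its nozzle centred over the upright pipe. Then turn the gas knob so that its white pointer lines up with the red mark, and slide the clear lock cover over the knob until it is fully home. Let go of everything and leave the loose tools, the tin and the cup where they are.

Things in the scene. Friction and masses are not known exactly. Their poses are not given: they have to be found in the camera images.
- stand: steel foot (130 mm diameter) and yellow column of the extraction arm, fixed; origin on the table under the hinge axis. The column and the hinge sleeve on it reach 218 mm high.
- swing_arm (a joint): angle of the extraction arm about the upright hinge (rad), grows counter-clockwise seen from above; range -0.7 to 2.5, starts between 1.55 and 2.05 (nozzle above the gas panel). It lies near 0 (within about 0.25) when the nozzle is over the pipe. Light friction: about 1.5 N at the grip moves it and it stays where it is left.
- swing_arm_hinge (a point): point on the upright hinge axis of the extraction arm, at the height of nozzle_grip (245 mm)
- nozzle_grip (a point): where to grip the arm: orange upright round pin, 22 mm diameter, on top of the nozzle, from 212 to 268 mm above the table; this point is on its axis at 245 mm. 250 mm from the hinge axis; it moves on a horizontal circle about it.
- nozzle_mouth (a point): centre of the nozzle's mouth, 150 mm above the table, straight below nozzle_grip. The nozzle is a dark cone, 120 mm wide at its yellow rim. An aluminium tube 32 mm thick at 190 mm height joins it to the hinge.
- pipe_top (a point): centre of the top of the upright dark pipe (76 mm diameter, top at 90 mm) welded on a round flange with a 150 mm square base plate; fixed. It stands within about 15 mm of the circle that the nozzle can reach.
- gas_panel: blue gas panel, a fixed box 130 x 250 x 35 mm high. Origin on the table under the knob axis; its own y axis is the direction in which the lock cover slides to close; the box spans -185 to +65 mm along y and -65 to +65 mm along x.
- knob_axis (a point): point on the upright axis of the gas knob, 68 mm above the table: the height at which to hold the knob's bar. The black knob has a 60 mm round skirt (top at 45 mm) with a bar grip on it 46 mm long, 14 mm wide, from 45 to 74 mm high.
- gas_knob (a joint): angle of the gas knob (rad), grows clockwise seen from above; range 0 to 2.6, starts between 0.1 and 0.5. It must turn clockwise by 0.4 to 1.5 rad to the mark. Friction 0.05 N m, stays where it is left.
- knob_pointer (a point): outer end of the white pointer line on the knob's skirt, 30 mm from the knob axis, 45 mm high; the bar grip runs along the line from the axis to this point
- set_mark (a point): inner end of the red mark on the white dial, 30 mm from the knob axis, 45 mm high: where knob_pointer must come. The mark does not move during the task.
- lock_cover (a joint): travel of the lock cover (m): 0 parked, 0.110 fully home at a hard stop, centred over the knob. Starts between 0 and 0.012. Friction 2 N, stays where it is left.
- lock_grip (a point): middle of the yellow bar grip on top of the lock cover, 108 mm above the table: bar 44 mm long across the slide, 14 mm thick along the slide, from 85 to 121 mm high. The cover is a clear box 80 x 80 mm, top at 85 mm, open towards the knob; it slides in a straight line towards the knob axis, and lock_grip is straight above the knob axis when fully home.
- gel_tin: red-labelled anti-spatter tin, 60 mm diameter, 65 mm tall, standing between the work and the gas panel; origin under its centre. Leave alone.
- chip_hammer: chipping hammer 200 mm long lying just in front of the robot; origin near its middle on the table. Leave alone.
- wire_brush: brush 200 mm long lying near the robot on its left; origin near its middle on the table. Leave alone.
- magnet_square: red L-shaped magnet square, 90 mm sides, 16 mm thick, lying on the left; origin near its middle on the table. Leave alone.
- tip_cup: steel cup, 70 mm diameter, 70 mm tall, near the robot on its right; origin under its centre. Leave alone.
- bar_clamp: steel bar clamp 160 mm long with a yellow handle, lying on the far right; origin near its middle on the table. Leave alone.
Not all that is in view belongs to the job. What is shaped like the part that bears pipe_top but green or purple is not meant.

How it is judged:
By the outcome, as a careful person would: the job done as asked, in the order asked, and still so for the second after the job is handed in, with the robot touching nothing.
It also fails if it takes over 67 s, if anything falls off the work surface, if the arm or the gripper's body presses on something with over 40 N, if the wrist force passes 120 N, or if a joint passes its speed limit or range.

### The arm

A 7-joint arm with a two-finger parallel gripper is mounted at the origin on the work surface. World frame = base frame: x ahead of the robot, y to its left, z up, the work surface at z = 0. Lengths are in mm, angles in rad, forces in N, time in s.
With the tool pointing down it reaches from about 350 to 900 mm from the base axis. Payload 19.9 kg.
Tool frame: the origin (TCP) lies on the front face of the gripper's body, between the roots of the fingers; the fingertips stand 97 mm ahead of it and the grasp point (between the pads) lies 78 mm ahead of it; z points along the fingers, x is the direction in which the jaws open and shut, and the axes are right-handed (so a half turn about z gives the same grasp; the last joint's range is limited). The gripper opens to 94 mm and grips with 3 to 60 N. Pads are 16 mm wide; open, the fingers measure 119 mm over their backs; the gripper's body (75 mm by 177 mm) begins 78 mm behind the grasp point.
Start: joints at [1.254, 0.417, -0.01, 1.614, 0.005, 1.111, -0.053], TCP at [169.596, -601.536, 302.625] pointing down, gripper open.
Joint ranges: [-2.81, 2.81], [-0.39, 2.02], [-1.27, 1.25], [0.06, 2.57], [-1.19, 4.33], [0.19, 2], [-2.82, 2.82]. Speed limits (rad/s): [1.89, 1.89, 2.39, 2.39, 3.01, 3.01, 3.01].

### API

Orientations are given as a unit quaternion [w, x, y, z].
In Python, from workcell import manip gives the robot as it stands.
- The arm moves only by the tool arm_command, never from a script. Its argument "moves" is one flat list of numbers, 5 for each row, row after row: the opening, from 0 (shut) to 1 (fully open), then the shift along the tool's x, y, z in m, then the turn about the tool's z in degrees. A call has 1 to 5 rows; each row shifts and turns the pose as measured when the row begins, along the tool's axes as they then stand; what a row does not reach is not made up. A row lasts 1/10 s, in which the tool goes at most 50 mm and 8.59 degrees, less where a joint would pass 70% of its speed; a pose out of reach is approached as far as the arm can. A call is refused whole if a number of a shift passes 0.05 or a number of a turn 8.59, either way. A call with a gripper value outside its range is refused whole. The fingers move at their own pace and stop on an object; "newtons" is the grip in N (left out, the last holds). Time passes only in rows, so rows that do not move let the fingers close. It gives the time, the measured TCP pose, the force and the opening at its end, in the units of the state.
- manip.state(): the state, without advancing time (a new reading comes with each control period).
- manip.snapshot(name): name is "scene" or "top" or "wrist"; returns a dict with "color" (480x640x3 uint8, red, green, blue), "range_z" (480x640 float32, mm along the optical axis (not along the pixel's ray), 0 where there is no reading), "vfov" (degrees; the focal length in pixels is half the picture's height over the tangent of half this angle, whatever the lens; pixels are square), "cx", "cy" (the principal point, pixels), "world_to_cam" (4x4, takes a point from world to camera coordinates). Camera axes: x right, y down, z forward; pixel columns grow to the right and rows downward; lengths in mm; the calibration is good to about 2 mm. A picture is of the moment at which its call begins.
- manip.sign_off(): hands the job in, once; it reports no verdict.
The state is a dict: "time_s": time; "q": joint angles; "joint_vel": joint speeds; "effort": joint torques, N m; "eef_pos": TCP position; "tool_rot": TCP orientation; "wrist_force": force on the tool from outside, world axes, zero at the start; "torque": the same for the moment, N m; "grip_width": finger opening in mm.
Only numpy, scipy, OpenCV 4.12 (cv2) and the standard library are available. Lean on these libraries where they do the work, as an engineer would, in place of code of your own. Each camera call takes 0.05 s, during which the arm holds its last target.

## Working session

There is one attempt and no reset: what is moved stays moved. The work goes in short steps, Python scripts to look and compute and a tool call to move; the robot and the scene stay as the last step left them, time stands still between calls to the robot, and variables do not carry over. Pictures are saved under pics/ and viewed, and the job is handed in when it is done.

Besides the shell and the picture viewer there is one more tool, called after "Request:" by a JSON object that holds its "fn" and its "kwargs", one argument or row to a line. arm_command: Moves the arm, as the interface text tells. Its arguments: {"type":"object","properties":{"moves":{"type":"array"},"newtons":{"type":"number"}},"required":["moves"]}

```bash
mkdir -p pics
cat > h.py <<'E'
import numpy as np, cv2
from workcell import manip
def snap(n,name):
    s=manip.snapshot(n); cv2.imwrite(f'pics/{name}.png',s['color'][:,:,::-1]); np.savez(f'pics/{name}.npz',**{k:np.array(v) for k,v in s.items()}); return s
def load(name): return dict(np.load(f'pics/{name}.npz'))
def f(s): return 240/np.tan(np.radians(float(s['vfov']))/2)
def ray(s,u,v):
    T=np.array(s['world_to_cam']);R=T[:3,:3];c=-R.T@T[:3,3]
    d=R.T@np.array([(u-s['cx'])/f(s),(v-s['cy'])/f(s),1]);return c,d
def onz(s,u,v,z):
    c,d=ray(s,u,v);return c+d*(z-c[2])/d[2]
def proj(s,p):
    T=np.array(s['world_to_cam']);q=T[:3,:3]@np.array(p)+T[:3,3];return q[:2]/q[2]*f(s)+[float(s['cx']),float(s['cy'])]
def pts(s):
    T=np.array(s['world_to_cam']);R=T[:3,:3];z=s['range_z'];v,u=np.mgrid[:480,:640]
    P=np.stack([(u-s['cx'])/f(s)*z,(v-s['cy'])/f(s)*z,z],-1)-T[:3,3];return P@R
E
python3 - <<'E'
from h import *
for n in ('scene','top','wrist'):
    s=snap(n,n+'0');print(n,s['vfov'],s['cx'],s['cy'],np.round(ray(s,320,240),2).tolist())
st=manip.state();print(st)
E
```

```text
scene 51.22014234420291 322.38504471087515 230.45120910880775 [[912.4, 1044.5, 1210.99], [-0.28, -0.62, -0.73]]
top 54.317819664524414 319.17932004777316 240.9834224376593 [[312.19, 110.43, 1520.39], [0.13, 0.0, -0.99]]
wrist 62.71865114948034 324.1987631114516 238.54259230367393 [[236.39, -582.45, 383.2], [-0.24, -0.06, -0.97]]
{'time_s': 0.15, 'q': array([ 1.2544944 ,  0.41781727, -0.01027619,  1.61400465,  0.00471775,
        1.11073425, -0.05304116]), 'joint_vel': array([-0.00019352, -0.00136282, -0.0005616 , -0.00167516, -0.00019323,
       -0.00079764, -0.00033622]), 'effort': array([ 3.99660930e-04, -8.51538062e+01,  6.38584401e-01, -4.26136780e+01,
       -4.88887215e-02,  1.70854671e-02,  6.81107394e-05]), 'eef_pos': array([ 169.5254081 , -601.36695542,  302.19445228]), 'tool_rot': array([-2.40311202e-04,  7.97279015e-01, -6.03610761e-01, -4.04651178e-04]), 'wrist_force': array([ 0.29535983, -0.30227426,  0.65222598]), 'torque': array([-0.01150359, -0.05044313,  0.02921959]), 'grip_width': 94.21408101836607}
```

View pics/scene0.png

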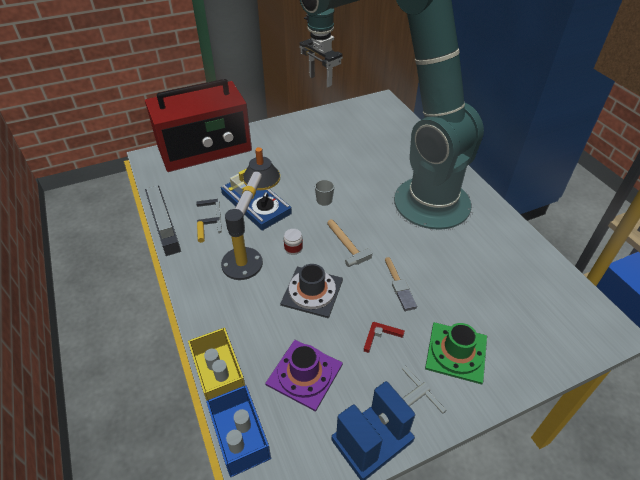

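View pics/top0.png

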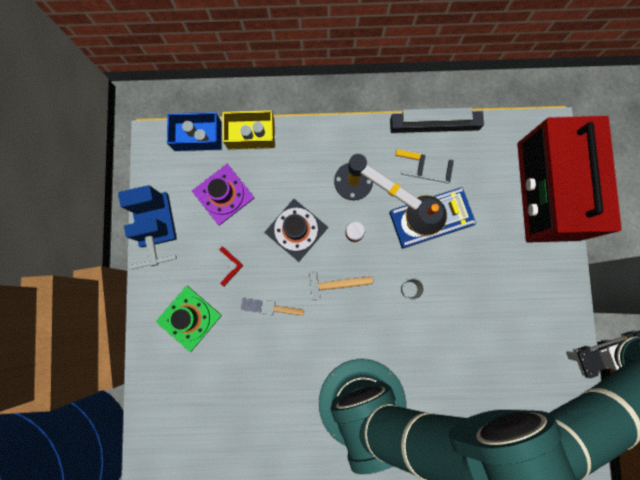

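View pics/wrist0.png

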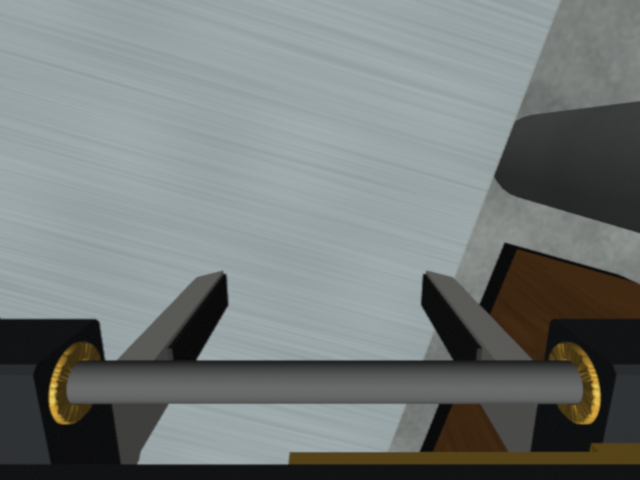

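Run:
```python
from h import *
t=load('top0');s=load('scene0')
for n,p in (('top0',(250,130,500,270)),('scene0',(180,130,350,330))):
    im=cv2.imread(f'pics/{n}.png');a,b,c,d=p;k=800/(c-a);k=min(k,600/(d-b))
    cv2.imwrite(f'pics/{n}c.png',cv2.resize(im[b:d,a:c],None,fx=k,fy=k,interpolation=cv2.INTER_CUBIC));print(k)
print('range nonzero',[(x['range_z']>0).mean() for x in (t,s)])
for n,x in (('t',t),('s',s)):
    h=cv2.cvtColor(x['color'],cv2.COLOR_RGB2HSV)
    m=cv2.inRange(h,(5,150,140),(15,255,255))
    nn,l,st,c=cv2.connectedComponentsWithStats(m)
    P=pts(x)
    for i in range(1,nn):
        if st[i,4]>8: print(n,st[i],c[i].round(1),np.median(P[l==i],0).round(1))
P=pts(t)
for u,v in ((357,162),(295,228),(434,208),(320,300)): print(u,v,P[v,u].round(1))
```

```text
3.2
3.0
range nonzero [np.float64(0.99603515625), np.float64(0.9961783854166667)]
t [211 184  24  22  65] [226.6 198.2] [653.3 409.   32.4]
t [431 204   8   8  17] [435.6 207. ] [ 566.6 -203.   266.6]
t [284 223  25  19  56] [298.4 236. ] [524.3 182.8  32.5]
t [184 305  17  28  86] [194.6 317.4] [282.2 514.1  32.5]
s [256 148   6   4  19] [258.2 149.3] [ 565.3 -196.9  266.2]
357 162 [709.5   4.2 225.7]
295 228 [546.  192.9  91.3]
434 208 [ 560.8 -196.2  269.2]
320 300 [323.5 122.5   0.5]
```

View pics/top0c.png

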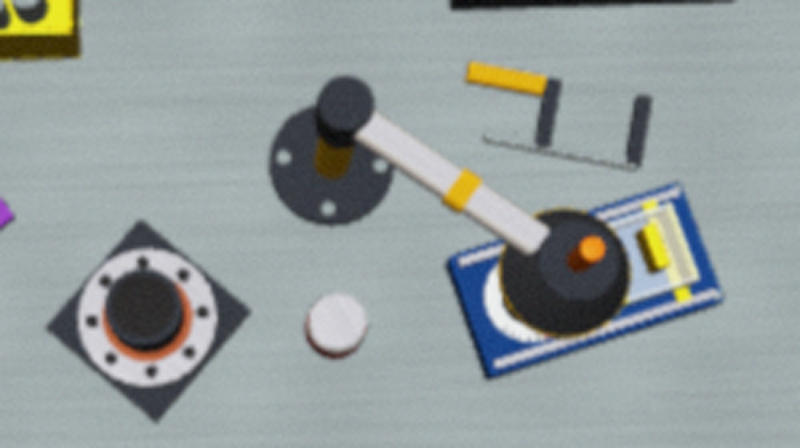

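View pics/scene0c.png

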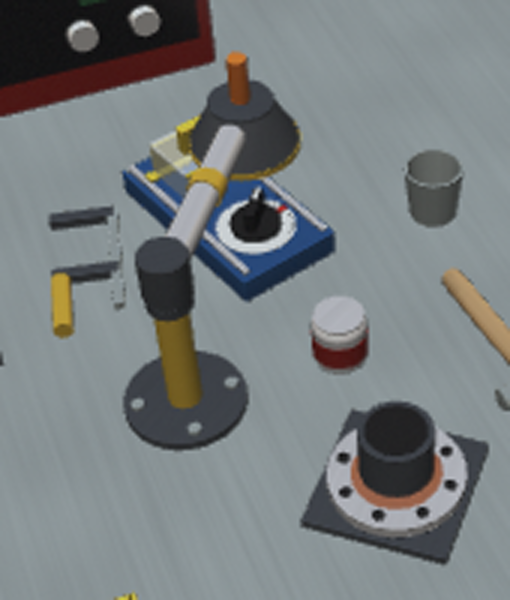

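Run:
```python
from h import *
for n in ('top0','scene0'):
    x=load(n);P=pts(x)
    def circ(name,c,r,z0,z1):
        m=(np.hypot(P[...,0]-c[0],P[...,1]-c[1])<r)&(P[...,2]>z0)&(P[...,2]<z1)&(x['range_z']>0)
        q=P[m];
        if len(q)<5: print(n,name,len(q));return
        (cc,rr)=cv2.minEnclosingCircle(q[:,:2].astype(np.float32))
        print(n,name,len(q),'mec',np.round(cc,1),round(rr,1),'mid',((np.percentile(q,3,axis=0)+np.percentile(q,97,axis=0))/2).round(1),'z',np.median(q[:,2]).round(1))
    circ('cap',(709,0),45,212,235)
    circ('pipe',(546,190),60,80,100)
    circ('flange',(546,190),110,5,30)
    circ('foot',(709,0),90,5,25)
    circ('pin',(565,-200),25,235,275)
    circ('tin',(540,70),60,55,75)
    circ('cone rim',(565,-200),70,145,158)
```

```text
top0 cap 255 mec [706.7  -6.5] 35.6 mid [712.5   1.1 218.9] z 219.4
top0 pipe 466 mec [555.9 193. ] 38.2 mid [555.5 194.2  91.6] z 92.0
top0 flange 1508 mec [546. 190.] 109.9 mid [550.2 191.9  17.4] z 16.6
top0 foot 910 mec [708.4   0.9] 89.5 mid [707.6   3.4  12.9] z 13.1
top0 pin 74 mec [ 564.1 -198.3] 11.1 mid [ 562.9 -198.   255. ] z 266.5
top0 tin 87 mec [540.   17.9] 25.4 mid [539.   21.5  63.3] z 65.2
top0 cone rim 18 mec [ 564.  -199.8] 61.0 mid [ 539.7 -199.9  154.6] z 155.1
scene0 cap 193 mec [713.2   3.6] 27.7 mid [713.3   4.3 217.2] z 217.0
scene0 pipe 464 mec [554.3 196.1] 39.6 mid [556.6 198.5  88.2] z 89.5
scene0 flange 1350 mec [545.6 189.9] 109.5 mid [555.2 205.   17.8] z 21.1
scene0 foot 882 mec [7.096e+02 1.000e-01] 88.5 mid [713.5   8.4  12. ] z 11.5
scene0 pin 76 mec [ 564.4 -196.4] 13.6 mid [ 563.8 -194.4  253.4] z 257.2
scene0 tin 96 mec [540.9  19.5] 26.6 mid [541.7  22.6  61.8] z 62.3
scene0 cone rim 68 mec [ 564.  -193.1] 61.9 mid [ 569.1 -176.3  151.9] z 154.3
```

Request:
{"fn": "arm_command", "kwargs": {
  "moves": [1,-0.023,-0.04,-0.015,0,1,-0.023,-0.04,-0.015,0,1,-0.023,-0.04,-0.015,0,1,-0.023,-0.04,-0.015,0,1,-0.023,-0.04,-0.015,0],
  "newtons": 20
}}

```text
time_s: 0.65
eef_pos: [330.3, -434.6, 375.6]
tool_rot: [-0.0, 0.794, -0.608, -0.004]
wrist_force: [0.8, -0.7, 0.7]
grip_width: 94.0
```

```bash
cat >> h.py <<'E'
from scipy.spatial.transform import Rotation as Ro
def to(p,g=0):
    """grasp-point target -> tool shift mm"""
    st=manip.state();q=st['tool_rot'];R=Ro.from_quat(np.r_[q[1:],q[0]]).as_matrix()
    tip=np.array(st['eef_pos'])+R[:,2]*78
    d=R.T@(np.array(p)-tip)
    print('t',round(st['time_s'],2),'grasp',tip.round(1),'yaw x',np.degrees(np.arctan2(R[1,0],R[0,0])).round(1),'tilt',R[:,2].round(3),'q',np.round(st['q'],2),'F',np.round(st['wrist_force'],1),'w',round(st['grip_width'],1))
    print('shift',d.round(1),'norm',np.linalg.norm(d).round(1))
E
python3 -c "
from h import *
to((564,-198,300))"
```

```text
t 0.65 grasp [ 329.9 -434.2  297.6] yaw x -74.9 tilt [-0.005  0.005 -1.   ] q [ 0.96  0.22 -0.12  1.71  0.03  1.22 -0.47] F [ 0.8 -0.7  0.7] w 94.0
shift [-166.9 -287.6   -2.4] norm 332.5
```

Request:
{"fn": "arm_command", "kwargs": {
  "moves": [1,-0.024,-0.042,0,0,1,-0.024,-0.042,0,0,1,-0.024,-0.042,0,0,1,-0.024,-0.042,0,0,1,-0.024,-0.042,0,0]
}}

```text
time_s: 1.15
eef_pos: [506.4, -257.0, 378.4]
tool_rot: [0.0, 0.794, -0.608, -0.002]
wrist_force: [1.0, -0.8, -0.1]
grip_width: 94.2
```

```bash
python3 -c "
from h import *
to((564,-198,295))"
```

```text
t 1.15 grasp [ 506.2 -256.9  300.4] yaw x -75.0 tilt [-0.003  0.002 -1.   ] q [ 0.64  0.27 -0.27  1.66  0.07  1.23 -0.96] F [ 1.  -0.8 -0.1] w 94.2
shift [-41.9 -71.1   5.3] norm 82.7
```

Request:
{"fn": "arm_command", "kwargs": {
  "moves": [1,-0.022,-0.037,0,0,1,-0.018,-0.032,0,0,1,0,0,0,0]
}}

```text
time_s: 1.45
eef_pos: [567.9, -191.3, 377.6]
tool_rot: [-0.001, 0.796, -0.605, -0.002]
wrist_force: [-0.5, -0.1, -1.5]
grip_width: 94.4
```

```bash
python3 -c "
from h import *
to((564,-198,245))
w=snap('wrist','w1')"
```

```text
t 1.45 grasp [ 567.7 -191.   299.6] yaw x -74.5 tilt [-0.003  0.004 -1.   ] q [ 0.52  0.33 -0.31  1.58  0.1   1.25 -1.11] F [-0.5 -0.1 -1.5] w 94.4
shift [ 6.   5.3 54.6] norm 55.2
```

View pics/w1.png

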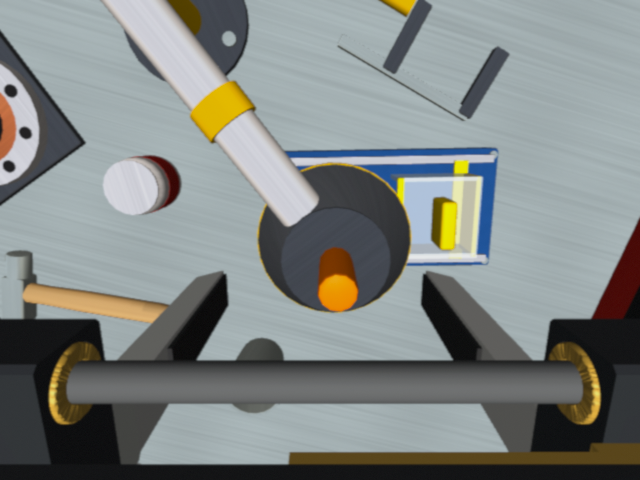

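Request:
{"fn": "arm_command", "kwargs": {
  "moves": [1,0.003,0.003,0.027,0,1,0.003,0.002,0.027,0,0,0,0,0,0,0,0,0,0,0,0,0,0,0,0]
}}

```text
time_s: 2.0
eef_pos: [561.5, -203.8, 324.0]
tool_rot: [0.0, 0.794, -0.608, -0.002]
wrist_force: [0.9, -0.5, 0.4]
grip_width: 73.3
```

```bash
python3 -c "
from h import *
to((564,-198,245))
s=load('w1');print(onz(s,338,293,268))"
```

```text
t 2.0 grasp [ 561.3 -203.7  246. ] yaw x -74.8 tilt [-0.003  0.002 -1.   ] q [ 0.53  0.37 -0.3   1.65  0.12  1.14 -1.11] F [ 0.9 -0.5  0.4] w 73.3
shift [-4.8 -4.1  1. ] norm 6.4
[ 562.42601349 -199.67166603  268.        ]
```

Request:
{"fn": "arm_command", "kwargs": {
  "moves": [0,-0.003,-0.003,0,0,0,0,0,0,0,0,0,0,0,0,0,0,0,0,0,0,0,0,0,0]
}}

```text
time_s: 2.5
eef_pos: [564.6, -200.0, 327.4]
tool_rot: [-0.0, 0.794, -0.608, 0.001]
wrist_force: [-0.1, 0.5, -0.0]
grip_width: 33.2
```

Request:
{"fn": "arm_command", "kwargs": {
  "moves": [0,0,0,0,0,0,0,0,0,0,0,0,0,0,0]
}}

```text
time_s: 2.8
eef_pos: [564.6, -199.8, 327.4]
tool_rot: [-0.001, 0.794, -0.608, 0.0]
wrist_force: [0.2, 0.3, 0.3]
grip_width: 21.9
```

```bash
python3 -c "
from h import *
to((564,-198,245))"
```

```text
t 2.8 grasp [ 564.8 -199.8  249.4] yaw x -74.8 tilt [ 0.001  0.    -1.   ] q [ 0.53  0.36 -0.3   1.65  0.12  1.15 -1.11] F [0.2 0.3 0.3] w 21.9
shift [-1.9  0.3  4.4] norm 4.8
```

```bash
cat >> h.py <<'E'
def arc(step,n,H=(712,2),pt=(555.5,195.5),zt=247):
    st=manip.state();q=st['tool_rot'];R=Ro.from_quat(np.r_[q[1:],q[0]]).as_matrix()
    p=np.array(st['eef_pos'])+R[:,2]*78
    v=p[:2]-np.array(H);a=np.degrees(np.arctan2(v[1],v[0]))%360
    t=np.degrees(np.arctan2(pt[1]-H[1],pt[0]-H[0]))%360
    print('t',round(st['time_s'],2),p.round(1),'ang',a.round(2),'target',t.round(2),'r',np.hypot(*v).round(1),'F',np.round(st['wrist_force'],1),'w',round(st['grip_width'],1),'j7',round(st['q'][6],2))
    r=np.hypot(*v)
    for i in range(n):
        b=max(a-step,t);w=np.array(H)+250*np.array([np.cos(np.radians(b)),np.sin(np.radians(b))])
        d=R.T@np.r_[w-p[:2],zt-p[2]];print(round(b,1),d.round(1));p=np.r_[w,zt];a=b
E
python3 -c "
from h import *
arc(8,5)"
```

```text
t 2.8 [ 564.8 -199.8  249.4] ang 233.88 target 128.97 r 249.8 F [0.2 0.3 0.3] w 21.9 j7 -1.11
225.9 [-28.5  20.    2.4]
217.9 [-31.2  15.7  -0. ]
209.9 [-33.   11.2  -0. ]
201.9 [-34.3   6.5  -0. ]
193.9 [-34.8   1.7  -0. ]
```

Request:
{"fn": "arm_command", "kwargs": {
  "moves": [0,-0.028,0.02,0,0,0,-0.031,0.016,0,0,0,-0.033,0.011,0,0,0,-0.034,0.006,0,0,0,-0.035,0.002,0,0]
}}

```text
time_s: 3.3
eef_pos: [466.8, -62.4, 327.0]
tool_rot: [0.001, 0.791, -0.612, 0.003]
wrist_force: [9.1, -0.0, -1.2]
grip_width: 21.7
```

```bash
python3 -c "
from h import *
arc(8,5)"
```

```text
t 3.3 [467.  -62.9 249. ] ang 194.83 target 128.97 r 253.4 F [ 9.1 -0.  -1.2] w 21.7 j7 -1.31
186.8 [-34.8  -5.6   1.8]
178.8 [-34.2  -7.   -0.2]
170.8 [-32.8 -11.7  -0.2]
162.8 [-30.9 -16.2  -0.2]
154.8 [-28.3 -20.3  -0.1]
```

Request:
{"fn": "arm_command", "kwargs": {
  "moves": [0,-0.035,-0.006,0,0,0,-0.034,-0.008,0,0,0,-0.033,-0.013,0,0,0,-0.031,-0.017,0,0,0,-0.028,-0.021,0,0]
}}

```text
time_s: 3.8
eef_pos: [485.4, 113.1, 326.6]
tool_rot: [0.004, 0.789, -0.615, 0.003]
wrist_force: [9.1, -7.7, -0.4]
grip_width: 21.8
```

```bash
python3 -c "
from h import *
arc(8,5)"
```

```text
t 3.8 [485.4 112.2 248.6] ang 154.07 target 128.97 r 251.9 F [ 9.1 -7.7 -0.4] w 21.8 j7 -1.73
146.1 [-23.8 -25.7   1.3]
138.1 [-21.4 -27.5  -0.3]
130.1 [-17.4 -30.2  -0.3]
129.0 [-2.1 -4.3 -0. ]
129.0 [0. 0. 0.]
```

Request:
{"fn": "arm_command", "kwargs": {
  "moves": [0,-0.024,-0.026,0,0,0,-0.021,-0.027,0,0,0,-0.014,-0.024,0,0,0,0,0,0,0,0,0,0,0,0]
}}

```text
time_s: 4.3
eef_pos: [549.1, 195.1, 326.4]
tool_rot: [0.004, 0.789, -0.614, 0.004]
wrist_force: [-0.7, -1.7, 4.4]
grip_width: 21.9
```

```bash
python3 -c "
from h import *
arc(8,2)
t=snap('top','t1');s=snap('scene','s1')
im=t['color'][:,:,::-1]
cv2.imwrite('pics/t1c.png',cv2.resize(im[130:270,250:500],None,fx=3.2,fy=3.2,interpolation=cv2.INTER_CUBIC))
im=s['color'][:,:,::-1]
cv2.imwrite('pics/s1c.png',cv2.resize(im[130:330,180:380],None,fx=3,fy=3,interpolation=cv2.INTER_CUBIC))
"
```

```text
t 4.3 [549.3 194.2 248.4] ang 130.25 target 128.97 r 251.8 F [-0.7 -1.7  4.4] w 21.9 j7 -1.9
129.0 [-0.8 -5.8  1.4]
129.0 [0. 0. 0.]
```

View pics/s1c.png

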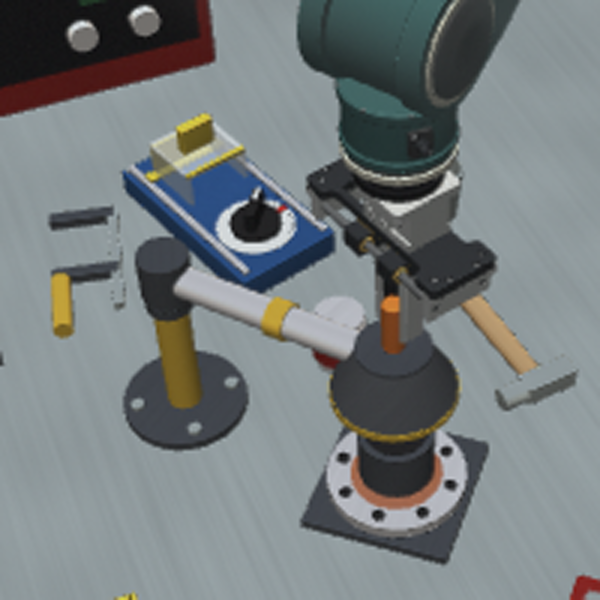

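View pics/t1c.png

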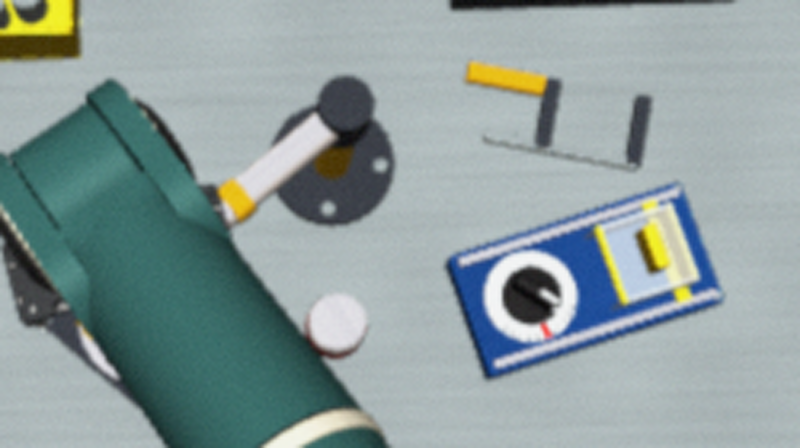

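Request:
{"fn": "arm_command", "kwargs": {
  "moves": [0,-0.001,-0.006,0,0,0,0,0,0,0,0,0,0,0,0]
}}

```text
time_s: 4.7
eef_pos: [552.6, 197.5, 326.5]
tool_rot: [0.004, 0.789, -0.614, 0.003]
wrist_force: [-0.1, 0.6, -1.4]
grip_width: 21.8
```

Run:
```python
from h import *
arc(8,1)
s=snap('scene','s2')
for nm in ('scene0','s2'):
    x=load(nm);h=cv2.cvtColor(x['color'],cv2.COLOR_RGB2HSV);P=pts(x)
    # rim: yellow pixels
    m=(cv2.inRange(h,(15,90,60),(35,255,255))>0)&(P[...,2]>140)&(P[...,2]<165)
    c0=(556,195) if nm=='s2' else (564,-199)
    m&=np.hypot(P[...,0]-c0[0],P[...,1]-c0[1])<80
    v,u=np.nonzero(m);q=np.array([onz(x,a,b,153) for a,b in zip(u,v)])
    A=np.c_[2*q[:,:2],np.ones(len(q))];r=np.linalg.lstsq(A,(q[:,:2]**2).sum(1),rcond=None)[0]
    print(nm,'rim fit',len(q),r[:2].round(1),np.sqrt(r[2]+r[0]**2+r[1]**2).round(1),'z',np.median(P[m][:,2]).round(1))
    # orange pin midline via top rows
    m=cv2.inRange(h,(5,150,80),(15,255,255))>0
    m&=np.hypot(P[...,0]-c0[0],P[...,1]-c0[1])<40; m&=P[...,2]>200
    v,u=np.nonzero(m);print('pin',len(u),u.mean().round(1),v.mean().round(1))
    for uv in set(v.tolist()):
        k=u[v==uv]; print(uv,k.min(),k.max(),end=' ; ')
    print()
    for p in ((c0[0],c0[1],268),(c0[0],c0[1],212)): print(proj(x,p).round(1))
# pipe flange white disc/orange weld/pipe top from scene0, top0
for nm in ('scene0','top0'):
    x=load(nm);P=pts(x)
    h=cv2.cvtColor(x['color'],cv2.COLOR_RGB2HSV)
    m=(np.hypot(P[...,0]-556,P[...,1]-195)<60)&(P[...,2]>84)&(P[...,2]<97)
    n,l,st,c=cv2.connectedComponentsWithStats(m.astype(np.uint8));i=1+st[1:,4].argmax()
    cs,_=cv2.findContours((l==i).astype(np.uint8),cv2.RETR_EXTERNAL,cv2.CHAIN_APPROX_NONE)
    q=np.array([onz(x,a,b,90)[:2] for a,b in cs[0][:,0]])
    e=cv2.fitEllipse(q.astype(np.float32));print(nm,'pipe top ellipse',e)
    m=(np.hypot(P[...,0]-556,P[...,1]-195)<95)&(P[...,2]<35)&(h[...,1]<40)&(h[...,2]>150)&(P[...,2]>12)
    cs,_=cv2.findContours(m.astype(np.uint8),cv2.RETR_EXTERNAL,cv2.CHAIN_APPROX_NONE)
    cc=max(cs,key=len);z=np.median(P[m][:,2]);print('flange z',z)
    hull=cv2.convexHull(cc)[:,0]
    q=np.array([onz(x,a,b,z)[:2] for a,b in hull]);print('flange',cv2.fitEllipse(q.astype(np.float32)))
```

```text
t 4.7 [552.6 196.7 248.5] ang 129.31 target 128.97 r 251.7 F [-0.1  0.6 -1.4] w 21.8 j7 -1.9
129.0 [ 0.9 -2.1  1.5]
scene0 rim fit 66 [ 563.4 -198.6] 59.1 z 155.7
pin 99 258.8 156.0
160 257 262 ; 161 257 262 ; 162 257 262 ; 163 257 262 ; 164 258 261 ; 148 256 260 ; 149 256 261 ; 150 256 261 ; 151 256 260 ; 152 256 261 ; 153 256 261 ; 154 256 261 ; 155 256 261 ; 156 256 261 ; 157 256 261 ; 158 256 262 ; 159 257 262 ; 
[257.9 148.3]
[259.4 162.5]
s2 rim fit 113 [559.8 199.5] 59.4 z 156.3
pin 104 309.0 238.6
229 309 310 ; 230 307 311 ; 231 307 311 ; 232 306 311 ; 233 306 311 ; 234 306 310 ; 235 306 311 ; 236 306 311 ; 237 306 311 ; 238 306 311 ; 239 307 311 ; 240 307 311 ; 241 307 311 ; 242 307 311 ; 243 307 311 ; 244 307 311 ; 245 307 312 ; 246 307 313 ; 247 308 312 ; 248 309 311 ; 
[310.4 229.8]
[310.7 244.3]
scene0 pipe top ellipse ((556.1904296875, 198.47817993164062), (73.18962860107422, 76.31147766113281), 171.90194702148438)
flange z 25.326820394427884
flange ((555.3554077148438, 196.15731811523438), (136.9822235107422, 137.05099487304688), 132.59091186523438)
top0 pipe top ellipse ((555.7706909179688, 193.934814453125), (72.13894653320312, 73.59443664550781), 82.08746337890625)
flange z 27.48581760255088
flange ((555.3021240234375, 194.5865936279297), (138.5157470703125, 140.5443878173828), 52.842254638671875)
```

Run:
```python
from h import *
s=snap('wrist','w2')
h=cv2.cvtColor(s['color'],cv2.COLOR_RGB2HSV);m=cv2.inRange(h,(5,150,60),(15,255,255))
n,l,st,c=cv2.connectedComponentsWithStats(m);i=1+st[1:,4].argmax();print(st[i],c[i])
print(onz(s,*c[i],268))
P=pts(s);q=P[(l==i)];print(np.percentile(q,[5,50,95],axis=0).round(1))
```

```text
[ 296  248   57   78 1757] [323.14797951 273.35970404]
[572.95075325 202.52517883 268.        ]
[[557.9 190.5 219.3]
 [567.5 201.3 248.5]
 [569.1 208.6 265.3]]
```

View pics/w2.png

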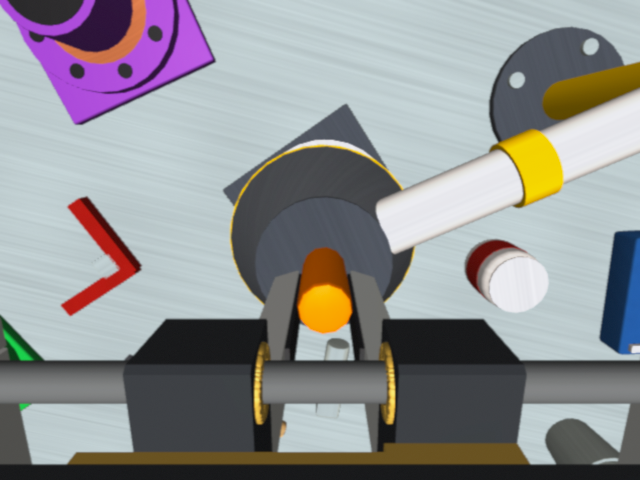

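Run:
```python
from h import *
s=load('w2');hsv=cv2.cvtColor(s['color'],cv2.COLOR_RGB2HSV)
m=cv2.inRange(hsv,(5,150,200),(18,255,255));v,u=np.nonzero(m);print(u.min(),u.max(),v.min(),v.max())
print('pin top',onz(s,(u.min()+u.max())/2,(v.min()+v.max())/2,268).round(1))
P=pts(s);m=(cv2.inRange(hsv,(18,80,60),(35,255,255))>0)&(P[...,2]>140)&(P[...,2]<165)
v,u=np.nonzero(m);q=np.array([onz(s,a,b,154) for a,b in zip(u,v)])
A=np.c_[2*q[:,:2],np.ones(len(q))];r=np.linalg.lstsq(A,(q[:,:2]**2).sum(1),rcond=None)[0]
print('rim',len(q),r[:2].round(1),np.sqrt(r[2]+r[0]**2+r[1]**2).round(1))
```

```text
58 350 0 332
pin top [601.2 252.3 268. ]
rim 875 [557.3 197.8] 60.9
```

Request:
{"fn": "arm_command", "kwargs": {
  "moves": [0.6,0,0,0,0,0.6,0,0,0,0,0.6,0,0,-0.03,0,0.6,0,0,-0.045,0,0.6,0,0,-0.045,0]
}}

```text
time_s: 5.3
eef_pos: [551.1, 196.4, 444.1]
tool_rot: [0.009, 0.789, -0.615, 0.001]
wrist_force: [0.0, 0.5, 0.4]
grip_width: 55.2
```

Request:
{"fn": "arm_command", "kwargs": {
  "moves": [1,0.025,0.04,0,0,1,0.025,0.04,0,0,1,0.03,0.035,0,0,1,0.04,0.02,0,0,1,0.045,0,0,0]
}}

```text
time_s: 5.8
eef_pos: [457.4, 3.3, 454.3]
tool_rot: [0.004, 0.791, -0.612, 0.005]
wrist_force: [1.4, 0.7, 0.7]
grip_width: 92.1
```

Run:
```python
from h import *
to((590,-170,160))
t=snap('top','t3');s=snap('scene','s3')
for n,x in (('top0',t),('scene0',s)):
    P=pts(x);h=cv2.cvtColor(x['color'],cv2.COLOR_RGB2HSV)
    m=(cv2.inRange(h,(5,150,80),(15,255,255))>0)&(P[...,2]>200);v,u=np.nonzero(m)
    print('pin px',len(u),u.min(),u.max(),v.min(),v.max(),np.median(P[m],0).round(1))
    m=(cv2.inRange(h,(15,90,60),(35,255,255))>0)&(P[...,2]>135)&(P[...,2]<170)&(np.hypot(P[...,0]-556,P[...,1]-195)<80)
    v,u=np.nonzero(m);q=np.array([onz(x,a,b,154) for a,b in zip(u,v)])
    if len(q)>8:
        A=np.c_[2*q[:,:2],np.ones(len(q))];r=np.linalg.lstsq(A,(q[:,:2]**2).sum(1),rcond=None)[0]
        print(n,'rim',len(q),r[:2].round(1),np.sqrt(r[2]+r[0]**2+r[1]**2).round(1))
    m=(np.hypot(P[...,0]-556,P[...,1]-195)<80)&(P[...,2]>142);cs,_=cv2.findContours(m.astype(np.uint8),cv2.RETR_EXTERNAL,cv2.CHAIN_APPROX_NONE)
im=t['color'][:,:,::-1]
cv2.imwrite('pics/t3c.png',cv2.resize(im[130:270,250:500],None,fx=3.2,fy=3.2,interpolation=cv2.INTER_CUBIC))
```

```text
t 5.8 grasp [457.6   2.4 376.3] yaw x -75.4 tilt [ 0.002 -0.012 -1.   ] q [ 0.35  0.01 -0.43  1.78  0.02  1.35 -1.4 ] F [1.4 0.7 0.7] w 92.1
shift [197.4 -85.  218.7] norm 306.7
pin px 50 27 633 5 402 [ 312.2  110.4 1520.4]
top0 rim 66 [560.6 199.2] 58.8
pin px 127 306 313 230 248 [563.1 208.1 250.1]
scene0 rim 116 [560.  200.1] 59.5
```

View pics/t3c.png

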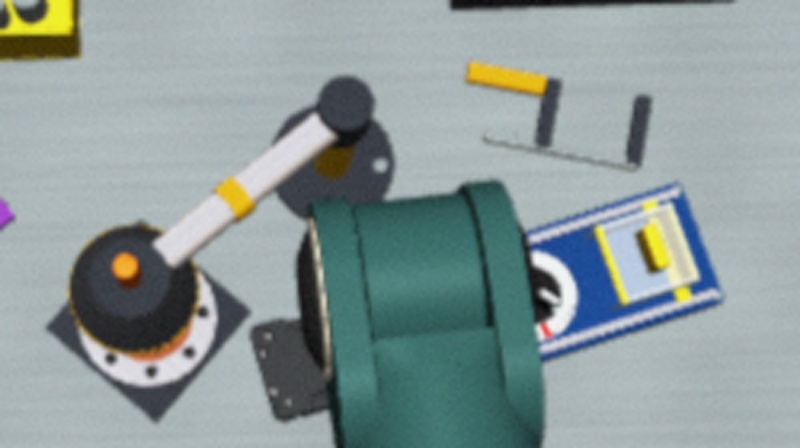

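Request:
{"fn": "arm_command", "kwargs": {
  "moves": [1,-0.035,-0.03,0,0,1,-0.035,-0.03,0,0,1,-0.035,-0.03,0,0,1,-0.03,-0.03,0.01,0,1,-0.015,-0.02,0.01,0]
}}

```text
time_s: 6.4
eef_pos: [562.2, 179.1, 432.7]
tool_rot: [0.004, 0.785, -0.62, 0.006]
wrist_force: [-0.1, -0.8, -0.4]
grip_width: 94.1
```

```bash
python3 -c "
from h import *
to((560.3,199.5,247))"
```

```text
t 6.4 grasp [562.6 178.  354.7] yaw x -76.6 tilt [ 0.005 -0.014 -1.   ] q [ 0.07  0.31 -0.56  1.51  0.18  1.37 -1.84] F [-0.1 -0.8 -0.4] w 94.1
shift [-23.1  -2.5 107.4] norm 109.9
```

Request:
{"fn": "arm_command", "kwargs": {
  "moves": [1,-0.012,-0.001,0.04,0,1,-0.01,-0.001,0.04,0,1,0,0,0.02,0,1,0,0,0,0]
}}

```text
time_s: 6.8
eef_pos: [559.8, 204.8, 326.6]
tool_rot: [0.004, 0.786, -0.618, 0.005]
wrist_force: [-0.5, -0.8, 1.0]
grip_width: 93.7
```

```bash
python3 -c "
from h import *
to((560.3,199.5,247))"
```

```text
t 6.8 grasp [560.  203.8 248.6] yaw x -76.4 tilt [ 0.002 -0.013 -1.   ] q [ 0.02  0.4  -0.56  1.65  0.24  1.17 -1.93] F [-0.5 -0.8  1. ] w 93.7
shift [4.2 0.7 1.7] norm 4.6
```

Request:
{"fn": "arm_command", "kwargs": {
  "moves": [0,0.004,0.001,0,0,0,0,0,0,0,0,0,0,0,0,0,0,0,0,0,0,0,0,0,0],
  "newtons": 35
}}

```text
time_s: 7.3
eef_pos: [561.1, 199.9, 331.4]
tool_rot: [0.002, 0.785, -0.619, 0.007]
wrist_force: [0.6, 0.4, 0.0]
grip_width: 57.4
```

Request:
{"fn": "arm_command", "kwargs": {
  "moves": [0,0,0,0,0,0,0,0,0,0,0,0,0,0,0,0,0,0,0,0]
}}

```text
time_s: 7.7
eef_pos: [561.2, 199.9, 332.3]
tool_rot: [0.002, 0.785, -0.619, 0.007]
wrist_force: [0.9, 0.1, -0.1]
grip_width: 25.6
```

```bash
python3 -c "
from h import *
st=manip.state();p=st['eef_pos']+0;to((560.3-4.7,199.5-4,247))
q=st['tool_rot'];R=Ro.from_quat(np.r_[q[1:],q[0]]).as_matrix();print(R.T@np.array([-4.8,-3.9,0]))"
```

```text
t 7.7 grasp [561.9 199.  254.3] yaw x -76.5 tilt [ 0.009 -0.012 -1.   ] q [ 0.03  0.39 -0.56  1.64  0.23  1.17 -1.92] F [ 0.9  0.1 -0.1] w 25.6
shift [1.9 7.  7.2] norm 10.2
[2.66872306e+00 5.57923849e+00 3.88165925e-03]
```

Request:
{"fn": "arm_command", "kwargs": {
  "moves": [0,0,0,0,0,0,0,0,0,0,0,0.0025,0.0055,0,0,0,0,0,0,0,0,0,0,0,0]
}}

```text
time_s: 8.2
eef_pos: [556.3, 196.0, 332.2]
tool_rot: [0.001, 0.786, -0.619, 0.007]
wrist_force: [2.3, 1.1, -1.7]
grip_width: 21.6
```

Run:
```python
from h import *
to((557.2,195,247))
x=snap('scene','s4')
P=pts(x);h=cv2.cvtColor(x['color'],cv2.COLOR_RGB2HSV)
m=(cv2.inRange(h,(15,90,60),(35,255,255))>0)&(P[...,2]>135)&(P[...,2]<170)&(np.hypot(P[...,0]-556,P[...,1]-195)<80)
v,u=np.nonzero(m);q=np.array([onz(x,a,b,154) for a,b in zip(u,v)])
A=np.c_[2*q[:,:2],np.ones(len(q))];r=np.linalg.lstsq(A,(q[:,:2]**2).sum(1),rcond=None)[0]
print('rim',len(q),r[:2].round(1),np.sqrt(r[2]+r[0]**2+r[1]**2).round(1))
```

```text
t 8.2 grasp [557.  195.1 254.2] yaw x -76.5 tilt [ 0.009 -0.011 -1.   ] q [ 0.04  0.38 -0.56  1.66  0.23  1.17 -1.91] F [ 2.3  1.1 -1.7] w 21.6
shift [ 0.1 -0.1  7.2] norm 7.2
rim 112 [555.4 196.5] 59.2
```

Request:
{"fn": "arm_command", "kwargs": {
  "moves": [0.6,0,0,0,0,0.6,0,0,0,0,0.6,0,0,-0.03,0,0.6,0,0,-0.045,0,0.6,0,0,-0.04,0]
}}

```text
time_s: 8.75
eef_pos: [553.9, 196.2, 445.2]
tool_rot: [0.006, 0.786, -0.619, 0.004]
wrist_force: [-0.3, 0.0, 0.8]
grip_width: 55.8
```

Run:
```python
from h import *
t=load('t1')
im=t['color'][:,:,::-1];u0,v0=385,180
cv2.imwrite('pics/t1p.png',cv2.resize(im[v0:v0+75,u0:u0+100],None,fx=8,fy=8,interpolation=cv2.INTER_CUBIC))
h=cv2.cvtColor(t['color'],cv2.COLOR_RGB2HSV);P=pts(t)
roi=np.zeros((480,640),bool);roi[v0:v0+80,u0:u0+105]=1
m=(cv2.inRange(h,(100,120,60),(130,255,255))>0)&roi
v,u=np.nonzero(m);q=np.array([onz(t,a,b,35)[:2] for a,b in zip(u,v)],np.float32);print('panel rect',cv2.minAreaRect(q))
black=(h[...,2]<60)&roi&(P[...,2]>38)
n,l,s,c=cv2.connectedComponentsWithStats(black.astype(np.uint8));print(s[1:],c[1:])
white=(h[...,1]<40)&(h[...,2]>190)&roi&(P[...,2]>25)
n,l,s,c=cv2.connectedComponentsWithStats(white.astype(np.uint8));
for i in range(1,n):
    if s[i,4]>3: print('white',s[i],c[i].round(1))
red=((h[...,0]<8)|(h[...,0]>172))&(h[...,1]>90)&roi&(h[...,2]>80);v,u=np.nonzero(red);print('red',list(zip(u,v)))
yl=(cv2.inRange(h,(25,150,150),(35,255,255))>0)&roi;print('yellow z>105',np.median(P[yl&(P[...,2]>105)],0),(yl&(P[...,2]>105)).sum())
to((575,-165,130))
```

```text
panel rect ((577.900146484375, -245.6592254638672), (127.74774932861328, 250.59141540527344), 16.4909725189209)
[[408 214  16  17 180]] [[414.81666667 221.75555556]]
white [454 189   8   4  15] [457.7 190.5]
white [394 192  59  20 116] [421.4 202.3]
white [438 194  30  30 217] [453.6 207.4]
white [402 209  62  36 457] [419.6 225.4]
white [420 221   4   4   7] [421.6 222.4]
white [465 221  10   4  18] [469.7 222.2]
red [(np.int64(419), np.int64(231)), (np.int64(420), np.int64(231)), (np.int64(419), np.int64(232)), (np.int64(420), np.int64(232)), (np.int64(420), np.int64(233)), (np.int64(421), np.int64(233)), (np.int64(420), np.int64(234)), (np.int64(421), np.int64(234))]
yellow z>105 [ 592.82591315 -294.89816053  121.28759077] 60
t 8.75 grasp [553.8 195.1 367.2] yaw x -76.5 tilt [-0.001 -0.015 -1.   ] q [ 0.05  0.3  -0.57  1.5   0.18  1.4  -1.87] F [-0.3  0.   0.8] w 55.8
shift [351.7  62.6 242.4] norm 431.7
```

View pics/t1p.png

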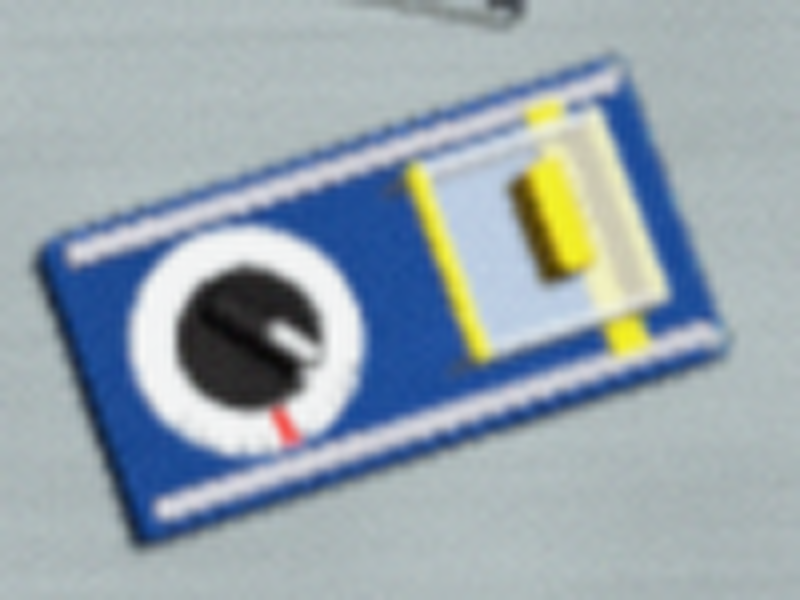

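Request:
{"fn": "arm_command", "kwargs": {
  "moves": [1,0.045,0.011,0,-8.5,1,0.043,0.017,0,-8.5,1,0.04,0.023,0,-8.5,1,0.036,0.029,0,-8.5,1,0.031,0.034,0,-8.5]
}}

```text
time_s: 9.25
eef_pos: [549.7, -9.4, 453.4]
tool_rot: [0.005, 0.946, -0.325, 0.005]
wrist_force: [0.8, -1.0, -0.5]
grip_width: 92.3
```

Run:
```python
from h import *
to((561,-188,250))
```

```text
t 9.25 grasp [550.2 -10.3 375.4] yaw x -37.9 tilt [ 0.006 -0.012 -1.   ] q [ 0.43  0.21 -0.57  1.58  0.13  1.38 -0.81] F [ 0.8 -1.  -0.5] w 92.3
shift [116.3 132.8 127.5] norm 217.8
```

Request:
{"fn": "arm_command", "kwargs": {
  "moves": [1,0.023,0.027,0.02,-6,1,0.019,0.029,0.025,-6,1,0.016,0.032,0.025,0,1,0.015,0.031,0.025,0,1,0.01,0.02,0.02,0]
}}

```text
time_s: 9.75
eef_pos: [553.7, -183.2, 340.1]
tool_rot: [0.006, 0.976, -0.219, 0.007]
wrist_force: [0.1, 0.4, -0.2]
grip_width: 94.2
```

Run:
```python
from h import *
to((561,-188,250))
w=snap('wrist','w5');t=snap('top','t5')
im=t['color'][:,:,::-1]
```

```text
t 9.75 grasp [ 554.6 -184.3  262.1] yaw x -25.3 tilt [ 0.011 -0.015 -1.   ] q [ 0.65  0.34 -0.49  1.67  0.18  1.16 -0.33] F [ 0.1  0.4 -0.2] w 94.2
shift [ 7.2  0.5 12.2] norm 14.2
```

View pics/w5.png

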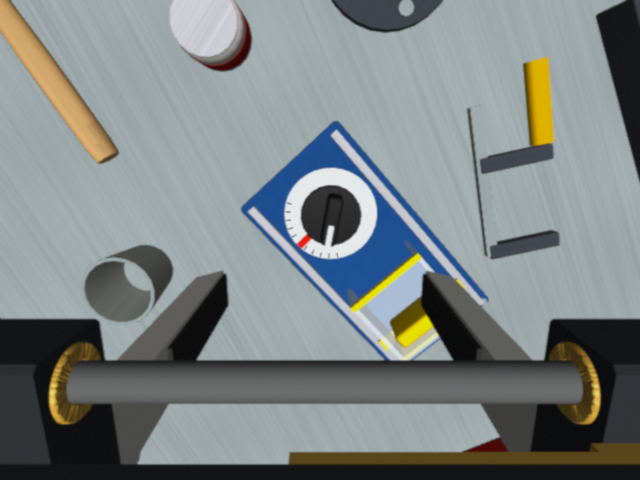

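Run:
```python
from h import *
w=load('w5');h=cv2.cvtColor(w['color'],cv2.COLOR_RGB2HSV)
print(w['range_z'].max())
roi=np.zeros((480,640),bool);roi[160:265,275:385]=1
P=pts(w)
# white dial: outer contour
wh=(h[...,1]<45)&(h[...,2]>170)&roi
n,l,s,c=cv2.connectedComponentsWithStats(wh.astype(np.uint8))
for i in range(1,n):
    if s[i,4]>15: print('white',s[i],c[i].round(1))
bl=(h[...,2]<75)&roi
n,l,s,c=cv2.connectedComponentsWithStats(bl.astype(np.uint8));
i=1+s[1:,4].argmax();print('black',s[i],c[i])
cs,_=cv2.findContours((l==i).astype(np.uint8),cv2.RETR_EXTERNAL,cv2.CHAIN_APPROX_NONE);cc=max(cs,key=len)
hull=cv2.convexHull(cc)[:,0];q=np.array([onz(w,a,b,45)[:2] for a,b in hull],np.float32);e=cv2.fitEllipse(q);print('skirt',e)
red=((h[...,0]<8)|(h[...,0]>172))&(h[...,1]>120)&roi;v,u=np.nonzero(red)
q=np.array([onz(w,a,b,45)[:2] for a,b in zip(u,v)]);C=np.array(e[0]);d=q-C
print('red',len(u),'ang',np.degrees(np.arctan2(d[:,1].mean(),d[:,0].mean())),'r',np.hypot(*d.T).min(),np.hypot(*d.T).max())
im=w['color'][160:265,275:385,::-1];cv2.imwrite('pics/w5c.png',cv2.resize(im,None,fx=5.6,fy=5.6,interpolation=cv2.INTER_CUBIC))
print(P[215:220,331].round(1))
```

```text
511.87198
white [275 160   9  13  81] [278.2 164.6]
white [352 160  33  38 338] [370.4 175.7]
white [373 160  12  14  86] [380.4 164.2]
white [ 285  168   92   91 3613] [331.1 211. ]
white [275 230  34  35 309] [289. 249.]
white [277 251  13  14  58] [282.7 259.1]
black [ 302  186   58   59 2524] [330.4889065  213.60499208]
skirt ((561.2135009765625, -191.00927734375), (56.43370056152344, 57.697383880615234), 155.42791748046875)
red 90 ang -160.76908333388738 r 29.365119417300733 43.630720547921904
[[ 563.4 -185.5   72.9]
 [ 563.1 -186.    74.7]
 [ 562.6 -187.4   72. ]
 [ 562.2 -188.1   72.7]
 [ 561.9 -188.8   73.1]]
```

View pics/w5c.png

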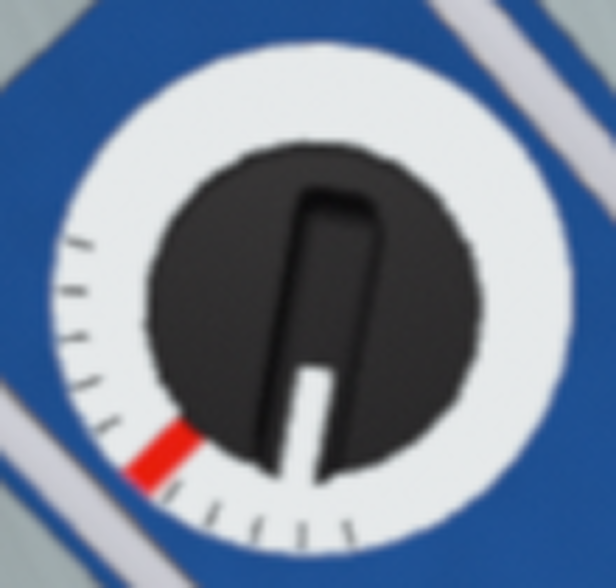

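Run:
```python
from h import *
w=load('w5')
C=np.array([561.2,-191.0])
g=lambda x,y,z:onz(w,275+x/5.6-.4,160+y/5.6-.4,z)[:2]
p=g(299,480,45);d=p-C;print('ptr',p,np.degrees(np.arctan2(d[1],d[0])),np.hypot(*d))
C2=g(314,308,45);print('C2',C2)
for a,b in (((303,470),(335,200)),):pass
# bar top: far end mid (343,195)
a=g(343,205,74);print('far end top',a)
# bar right edge top: (385,225)->(335,470)
a=g(384,230,74);b=g(334,470,74);d=b-a;print('edge ang',np.degrees(np.arctan2(d[1],d[0])))
# red centerline
a=g(191,428,45);b=g(138,480,45)
for q in(a,b):
    d=q-C;print('red',np.degrees(np.arctan2(d[1],d[0])),np.hypot(*d))
t=load('t1')
print('top skirt',onz(t,415.5,221.9,45))
to((561,-189.5,68))
```

```text
ptr [ 546.2666383  -217.27871982] -119.60819352821827 30.225426496774478
C2 [ 561.77525025 -190.41196817]
far end top [ 574.51181754 -171.85365316]
edge ang -126.3521446427997
red -161.23310233305523 29.581085242090573
red -160.96467334184197 42.92996241140414
top skirt [ 561.99740116 -189.57501674   45.        ]
t 9.85 grasp [ 553.5 -185.1  260.5] yaw x -25.5 tilt [ 0.007 -0.014 -1.   ] q [ 0.65  0.34 -0.48  1.67  0.18  1.16 -0.33] F [-0.1  0.1  0.8] w 94.1
shift [  6.2  -1.  192.6] norm 192.7
```

Request:
{"fn": "arm_command", "kwargs": {
  "moves": [0.5,0.004,0,0.04,4,0.5,0.002,0,0.04,0,0.5,0,0,0.04,0,0.5,0,0,0.035,0,0.5,0,0,0.01,0]
}}

```text
time_s: 10.35
eef_pos: [562.3, -187.0, 172.6]
tool_rot: [0.005, 0.967, -0.255, 0.008]
wrist_force: [-0.3, -0.6, 1.0]
grip_width: 57.3
```

```bash
python3 -c "
from h import *
to((561.3,-189.8,71))"
```

```text
t 10.35 grasp [ 563.4 -188.2   94.6] yaw x -29.6 tilt [ 0.013 -0.015 -1.   ] q [ 0.59  0.54 -0.42  1.8   0.3   0.84 -0.49] F [-0.3 -0.6  1. ] w 57.3
shift [-1.5  2.3 23.6] norm 23.7
```

Request:
{"fn": "arm_command", "kwargs": {
  "moves": [0.45,-0.001,0.002,0.015,0,0.45,0,0,0.008,0,0.45,0,0,0,0]
}}

```text
time_s: 10.65
eef_pos: [561.9, -187.8, 150.0]
tool_rot: [0.005, 0.967, -0.255, 0.009]
wrist_force: [0.3, -0.2, 0.9]
grip_width: 42.1
```

```bash
python3 -c "
from h import *
to((561.3,-189.8,71))"
```

```text
t 10.65 grasp [ 563. -189.   72.] yaw x -29.5 tilt [ 0.015 -0.015 -1.   ] q [ 0.58  0.57 -0.4   1.81  0.32  0.8  -0.5 ] F [ 0.3 -0.2  0.9] w 42.1
shift [-1.1  1.6  1. ] norm 2.2
```

Request:
{"fn": "arm_command", "kwargs": {
  "moves": [0,-0.001,0.002,0,0,0,0,0,0,0,0,0,0,0,0,0,0,0,0,0,0,0,0,0,0],
  "newtons": 25
}}

```text
time_s: 11.15
eef_pos: [560.7, -189.4, 153.4]
tool_rot: [0.006, 0.967, -0.255, 0.011]
wrist_force: [2.1, 0.2, -6.6]
grip_width: 14.1
```

```bash
python3 -c "
from h import *
to((561.3,-189.8,71))"
```

```text
t 11.15 grasp [ 562.1 -190.7   75.4] yaw x -29.6 tilt [ 0.018 -0.016 -1.   ] q [ 0.58  0.56 -0.41  1.82  0.31  0.8  -0.5 ] F [ 2.1  0.2 -6.6] w 14.1
shift [-1.3 -0.4  4.4] norm 4.6
```

Request:
{"fn": "arm_command", "kwargs": {
  "moves": [0,0,0,0,8,0,0,0,0,8,0,0,0,0,8,0,0,0,0,8,0,0,0,0,6]
}}

```text
time_s: 11.65
eef_pos: [560.8, -189.9, 153.4]
tool_rot: [0.001, 0.825, -0.566, 0.012]
wrist_force: [-0.5, -0.4, -3.3]
grip_width: 13.7
```

Request:
{"fn": "arm_command", "kwargs": {
  "moves": [0,0,0,0,0,0,0,0,0,0]
}}

```text
time_s: 11.85
eef_pos: [560.9, -189.8, 153.4]
tool_rot: [0.002, 0.825, -0.565, 0.012]
wrist_force: [1.1, -1.4, -3.0]
grip_width: 13.7
```

```bash
python3 -c "
from h import *
to((561.3,-189.8,71));w=snap('wrist','w6')
s=snap('scene','s6')
im=w['color'][130:290,240:440,::-1];cv2.imwrite('pics/w6c.png',cv2.resize(im,None,fx=3.7,fy=3.7,interpolation=cv2.INTER_CUBIC))"
```

```text
t 11.85 grasp [ 562.4 -191.1   75.4] yaw x -68.8 tilt [ 0.019 -0.017 -1.   ] q [ 0.46  0.54 -0.24  1.82  0.19  0.78 -1.09] F [ 1.1 -1.4 -3. ] w 13.7
shift [-1.7  0.6  4.4] norm 4.7
```

View pics/w6.png

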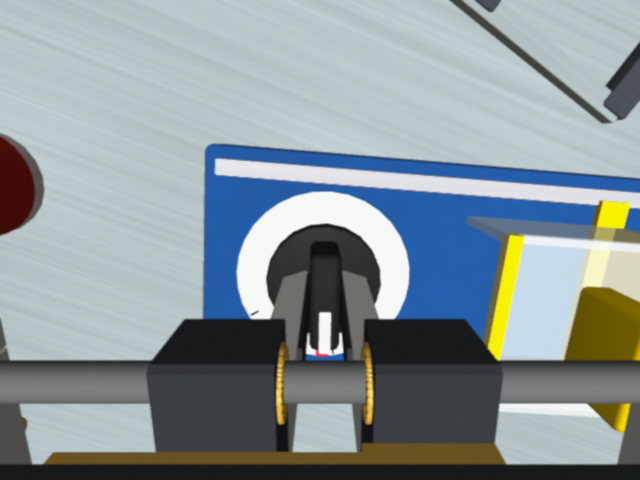

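Run:
```python
from h import *
w=load('w6');im=w['color'][225:365,260:400,::-1];cv2.imwrite('pics/w6d.png',cv2.resize(im,None,fx=4.2,fy=4.2,interpolation=cv2.INTER_CUBIC))
h=cv2.cvtColor(w['color'],cv2.COLOR_RGB2HSV);roi=np.zeros((480,640),bool);roi[300:362,300:350]=1
red=((h[...,0]<10)|(h[...,0]>170))&(h[...,1]>100)&roi;v,u=np.nonzero(red);print('red',u.min(),u.max(),v.min(),v.max(),u.mean(),v.mean())
q=onz(w,u.mean(),v.mean(),45);print(q)
wh=(h[...,1]<45)&(h[...,2]>170)&roi
for y in range(310,362,4):
    k=np.nonzero(wh[y])[0];print(y,k.min() if len(k) else 0,k.max() if len(k) else 0)
C=np.array([561.5,-190.2])
print(np.degrees(np.arctan2(*(q[:2]-C)[::-1])))
```

```text
red 316 327 349 355 319.7142857142857 353.4
[ 523.72571194 -204.05701391   45.        ]
310 0 0
314 319 330
318 319 330
322 319 330
326 319 330
330 319 330
334 319 341
338 307 341
342 307 341
346 307 342
350 306 342
354 312 332
358 0 0
-159.8550843659022
```

View pics/w6d.png

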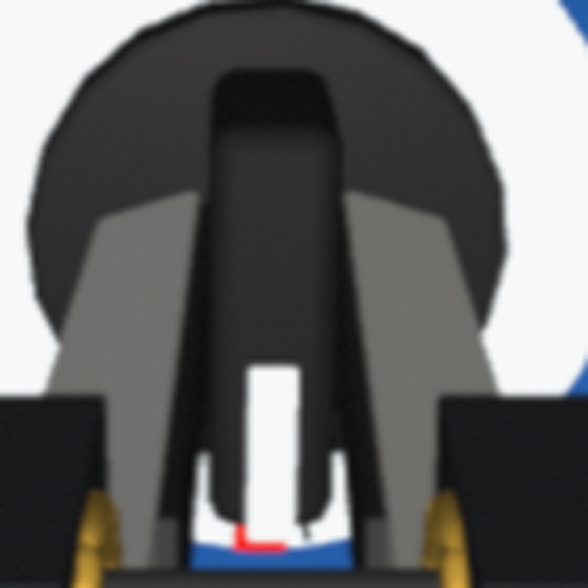

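Request:
{"fn": "arm_command", "kwargs": {
  "moves": [0,0,0,0,2.3,0,0,0,0,0,0,0,0,0,0]
}}

```text
time_s: 12.25
eef_pos: [560.9, -189.9, 153.4]
tool_rot: [0.001, 0.815, -0.58, 0.012]
wrist_force: [0.3, 0.9, -2.8]
grip_width: 13.8
```

Run:
```python
from h import *
to((561.3,-189.8,71))
w=snap('wrist','w7');im=w['color'][225:365,260:400,::-1];cv2.imwrite('pics/w7d.png',cv2.resize(im,None,fx=4.2,fy=4.2,interpolation=cv2.INTER_CUBIC))
```

```text
t 12.25 grasp [ 562.4 -191.2   75.4] yaw x -70.9 tilt [ 0.019 -0.016 -1.   ] q [ 0.45  0.54 -0.24  1.82  0.19  0.78 -1.12] F [ 0.3  0.9 -2.8] w 13.8
shift [-1.7  0.6  4.3] norm 4.7
```

View pics/w7d.png

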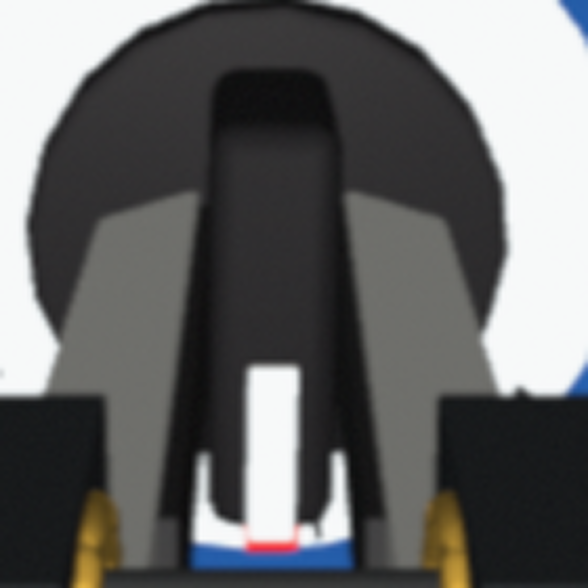

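The red mark now sits exactly behind the white pointer, with both centred at about (325, 352) in the full wrist image. I'll let go of the knob and rise.

Request:
{"fn": "arm_command", "kwargs": {
  "moves": [0.4,0,0,0,0,0.4,0,0,0,0,0.4,0,0,0,0,0.4,0,0,-0.03,0,0.4,0,0,-0.04,0]
}}

```text
time_s: 12.8
eef_pos: [558.0, -188.4, 220.9]
tool_rot: [0.002, 0.816, -0.579, 0.009]
wrist_force: [0.4, 0.6, 0.8]
grip_width: 37.7
```

Request:
{"fn": "arm_command", "kwargs": {
  "moves": [0.5,0,0,-0.045,0,0.5,0,0,-0.03,0,0.5,0,0,0,0]
}}

```text
time_s: 13.1
eef_pos: [557.9, -187.3, 303.8]
tool_rot: [0.001, 0.816, -0.578, 0.012]
wrist_force: [-0.0, 0.3, -0.3]
grip_width: 46.7
```

Run:
```python
from h import *
to((592.8,-294.9,108))
w=snap('wrist','w8')
P=pts(w);h=cv2.cvtColor(w['color'],cv2.COLOR_RGB2HSV)
m=(cv2.inRange(h,(22,120,80),(35,255,255))>0)&(P[...,2]>112)&(P[...,2]<130)
q=P[m];print(len(q),cv2.minAreaRect(q[:,:2].astype(np.float32)) if len(q) else '')
```

```text
t 13.1 grasp [ 559.3 -188.5  225.8] yaw x -70.6 tilt [ 0.018 -0.015 -1.   ] q [ 0.48  0.36 -0.27  1.71  0.12  1.07 -1.06] F [-0.   0.3 -0.3] w 46.7
shift [109.1   5.2 120. ] norm 162.2
1306 ((592.51513671875, -296.3428649902344), (43.37348937988281, 13.730578422546387), 16.560321807861328)
```

View pics/w8.png

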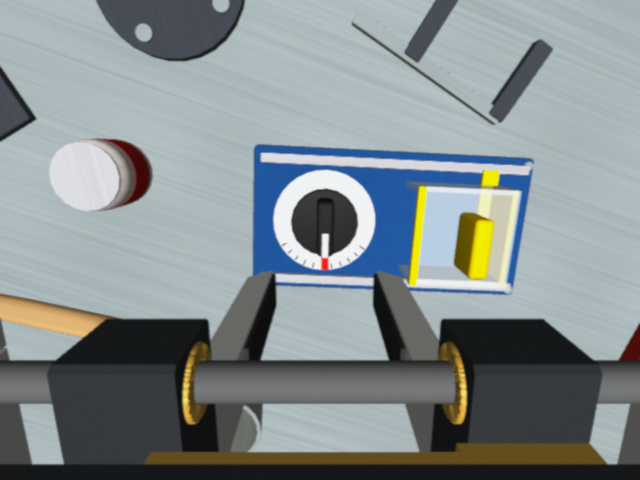

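Request:
{"fn": "arm_command", "kwargs": {
  "moves": [0.5,0.04,0.002,0.01,2.8,0.5,0.04,0.001,0.015,0,0.5,0.026,0,0.02,0,0.5,0,0,0.025,0,0.5,0,0,0,0]
}}

```text
time_s: 13.65
eef_pos: [587.8, -292.9, 227.4]
tool_rot: [0.002, 0.802, -0.597, 0.01]
wrist_force: [-1.6, 0.9, -0.4]
grip_width: 46.7
```

```bash
python3 -c "
from h import *
to((592.6,-295.8,110))"
```

```text
t 13.65 grasp [ 588.9 -294.   149.4] yaw x -73.4 tilt [ 0.013 -0.014 -1.   ] q [ 0.57  0.55 -0.22  1.6   0.14  0.99 -0.98] F [-1.6  0.9 -0.4] w 46.7
shift [ 2.1 -2.7 39.5] norm 39.7
```

Request:
{"fn": "arm_command", "kwargs": {
  "moves": [0.5,0.001,-0.002,0.022,0,0.5,0.001,-0.001,0.016,0,0.4,0,0,0,0]
}}

```text
time_s: 13.95
eef_pos: [591.8, -293.7, 188.3]
tool_rot: [0.002, 0.802, -0.597, 0.009]
wrist_force: [-0.3, -0.4, 0.4]
grip_width: 41.8
```

```bash
python3 -c "
from h import *
to((592.6,-295.8,110))"
```

```text
t 13.95 grasp [ 592.8 -294.8  110.3] yaw x -73.3 tilt [ 0.012 -0.013 -1.   ] q [ 0.56  0.6  -0.21  1.62  0.16  0.93 -0.99] F [-0.3 -0.4  0.4] w 41.8
shift [0.9 0.4 0.4] norm 1.1
```

Request:
{"fn": "arm_command", "kwargs": {
  "moves": [0,0.001,0,0,0,0,0,0,0,0,0,0,0,0,0,0,0,0,0,0,0,0,0,0,0],
  "newtons": 30
}}

```text
time_s: 14.45
eef_pos: [592.9, -294.1, 191.5]
tool_rot: [0.001, 0.802, -0.597, 0.01]
wrist_force: [3.6, -0.9, -9.5]
grip_width: 14.0
```

```bash
python3 -c "
from h import *
to((561.5,-190.2,110))"
```

```text
t 14.45 grasp [ 594.1 -295.2  113.5] yaw x -73.3 tilt [ 0.015 -0.014 -1.   ] q [ 0.56  0.6  -0.21  1.61  0.16  0.93 -0.98] F [ 3.6 -0.9 -9.5] w 14.0
shift [-110.     1.     1.5] norm 110.0
```

Request:
{"fn": "arm_command", "kwargs": {
  "moves": [0,-0.02,0,0.001,0,0,-0.02,0,0,0,0,-0.02,0,0,0,0,-0.02,0,0,0,0,-0.014,0,0,0]
}}

```text
time_s: 14.95
eef_pos: [566.3, -205.2, 191.4]
tool_rot: [0.001, 0.801, -0.599, 0.014]
wrist_force: [2.3, -1.8, -3.5]
grip_width: 14.0
```

```bash
python3 -c "
from h import *
to((561.5,-190.2,110))"
```

```text
t 14.95 grasp [ 567.9 -206.7  113.4] yaw x -73.6 tilt [ 0.02  -0.018 -1.   ] q [ 0.47  0.5  -0.23  1.78  0.16  0.86 -1.12] F [ 2.3 -1.8 -3.5] w 14.0
shift [-17.7   1.5   3. ] norm 18.0
```

Request:
{"fn": "arm_command", "kwargs": {
  "moves": [0,-0.01,0,0,0,0,-0.005,0,0,0,0,-0.003,0,0,0,0,-0.002,0,0,0]
}}

```text
time_s: 15.35
eef_pos: [561.2, -189.0, 191.4]
tool_rot: [0.002, 0.8, -0.599, 0.017]
wrist_force: [8.1, -9.1, -11.6]
grip_width: 14.2
```

```bash
python3 -c "
from h import *
to((561.5,-190.2,110))"
```

```text
t 15.35 grasp [ 563.1 -190.8  113.5] yaw x -73.7 tilt [ 0.025 -0.024 -0.999] q [ 0.44  0.48 -0.23  1.8   0.16  0.84 -1.15] F [  8.1  -9.1 -11.6] w 14.2
shift [-1.2  1.4  3.4] norm 3.9
```

Request:
{"fn": "arm_command", "kwargs": {
  "moves": [0,-0.003,0,0,0,0,-0.003,0,0,0]
}}

```text
time_s: 15.55
eef_pos: [560.8, -188.4, 191.4]
tool_rot: [0.003, 0.799, -0.601, 0.021]
wrist_force: [9.4, -15.3, -12.0]
grip_width: 14.5
```

```bash
python3 -c "
from h import *
to((561.5,-190.2,110))"
```

```text
t 15.55 grasp [ 563.  -190.7  113.4] yaw x -73.9 tilt [ 0.029 -0.03  -0.999] q [ 0.44  0.48 -0.22  1.81  0.17  0.83 -1.16] F [  9.4 -15.3 -12. ] w 14.5
shift [-1.1  1.4  3.4] norm 3.8
```

Request:
{"fn": "arm_command", "kwargs": {
  "moves": [0.4,0,0,0,0,0.4,0,0,0,0,0.4,0,0,0,0,0.4,0,0,-0.03,0,0.4,0,0,-0.04,0]
}}

```text
time_s: 16.05
eef_pos: [557.6, -187.0, 258.6]
tool_rot: [0.004, 0.799, -0.602, 0.017]
wrist_force: [0.6, -0.8, -0.1]
grip_width: 37.2
```

Request:
{"fn": "arm_command", "kwargs": {
  "moves": [0.5,0,0,-0.045,0,0.5,0,0,-0.045,0,0.5,0,0,-0.02,0,0.5,0,0,0,0]
}}

```text
time_s: 16.45
eef_pos: [555.5, -182.9, 378.2]
tool_rot: [0.003, 0.799, -0.601, 0.02]
wrist_force: [-0.5, -0.6, -0.5]
grip_width: 47.3
```

Run:
```python
from h import *
to((561.5,-190.2,110))
w=snap('wrist','w9')
P=pts(w);h=cv2.cvtColor(w['color'],cv2.COLOR_RGB2HSV)
m=(cv2.inRange(h,(22,120,80),(35,255,255))>0)&(P[...,2]>112)&(P[...,2]<130)
q=P[m];print(len(q),cv2.minAreaRect(q[:,:2].astype(np.float32)) if len(q) else '')
```

```text
t 16.45 grasp [ 557.7 -185.1  300.2] yaw x -73.9 tilt [ 0.029 -0.029 -0.999] q [ 0.46  0.28 -0.25  1.64  0.1   1.2  -1.1 ] F [-0.5 -0.6 -0.5] w 47.3
shift [ -0.8   1.5 190.3] norm 190.4
716 ((561.3351440429688, -191.4291534423828), (43.532691955566406, 12.521659851074219), 16.195186614990234)
```

View pics/w9.png

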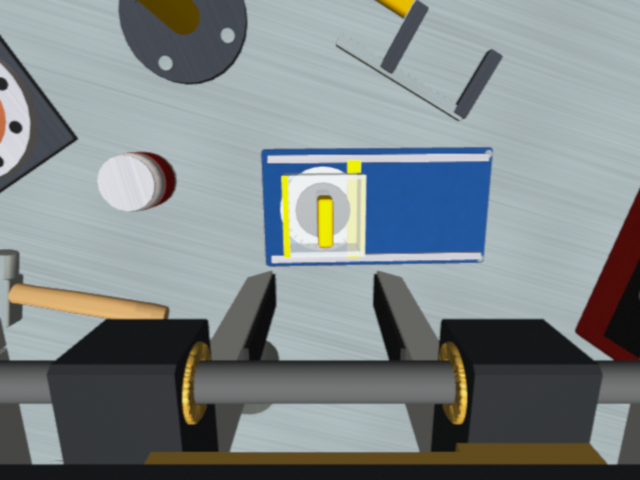

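Request:
{"fn": "arm_command", "kwargs": {
  "moves": [0.5,0.02,0.038,0,0,0.5,0.02,0.038,0,0,0.5,0.02,0.038,0,0,0.5,0.02,0.038,0,0,0.5,0,0,0,0]
}}

```text
time_s: 17.0
eef_pos: [426.1, -304.0, 369.1]
tool_rot: [0.003, 0.8, -0.6, 0.015]
wrist_force: [0.3, -0.3, 0.5]
grip_width: 46.8
```

Run:
```python
from h import *
to((561.5,-190.2,110))
t=snap('top','t10');s=snap('scene','s10')
for n,x in (('top',t),('scene',s)):
    P=pts(x);h=cv2.cvtColor(x['color'],cv2.COLOR_RGB2HSV)
    m=(cv2.inRange(h,(15,90,60),(35,255,255))>0)&(P[...,2]>135)&(P[...,2]<170)&(np.hypot(P[...,0]-556,P[...,1]-195)<80)
    v,u=np.nonzero(m);q=np.array([onz(x,a,b,154) for a,b in zip(u,v)])
    A=np.c_[2*q[:,:2],np.ones(len(q))];r=np.linalg.lstsq(A,(q[:,:2]**2).sum(1),rcond=None)[0]
    print(n,'rim',len(q),r[:2].round(1),np.sqrt(r[2]+r[0]**2+r[1]**2).round(1))
im=np.hstack([cv2.resize(t['color'][130:330,230:480,::-1],(400,320)),cv2.resize(s['color'][130:330,160:410,::-1],(400,320))]);cv2.imwrite('pics/f10.png',im)
```

```text
t 17.0 grasp [ 427.7 -305.8  291.2] yaw x -73.7 tilt [ 0.02  -0.023 -1.   ] q [ 0.7   0.17 -0.16  1.79  0.04  1.15 -0.76] F [ 0.3 -0.3  0.5] w 46.8
shift [ -78.4 -158.5  181.2] norm 253.2
top rim 67 [555.9 195.6] 59.1
scene rim 111 [555.4 196.5] 59.2
```

View pics/f10.png

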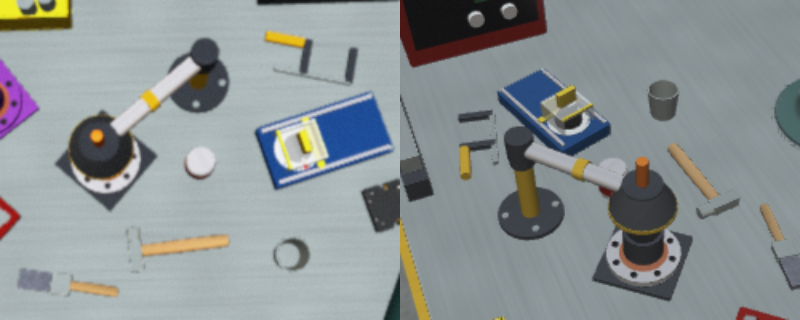

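Both final views show the nozzle over the pipe: the rim fits at (555.9, 195.6) and (555.4, 196.5), against about (555.6, 195.5) for the pipe. The cover is over the knob, the tools are in place and the arm is clear, so I'm handing in.

```bash
python3 -c "
from h import *
print(manip.sign_off())"
```

```text
the job is handed in; nothing more can be done
None
```

The bench is set up as asked and handed in at about 17 s. The nozzle is over the pipe, the knob is on the red mark, the lock cover is home, and the robot is touching nothing.

- **Nozzle:** my first swing left it about 6 mm past centre because the pin slipped in the pads. I gripped it again and moved it back. The last rim fits from two cameras put it within about 1–2 mm of the pipe centre.
- **Knob:** I turned it about 41° clockwise. The wrist view showed the white pointer lined up with the red mark, both while I held the knob and after I let go.
- **Lock cover:** it slid 109.4 mm and then stopped dead, with the push force rising to 15 N and no further movement. Its grip measured within about 1 mm of the knob axis. I did not re-measure the pointer through the closed cover.
- **Loose items:** in the last views the hammer, brush, tin and cup looked unmoved. I checked this by eye only. The magnet square was only partly in that view, and I did not look specifically at the bar clamp.

No checks disagreed beyond the roughly 2 mm spread between cameras.

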